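Weigh out spacer rings on the sprung parts scale

ROBOT

A 6-joint arm with a two-finger parallel gripper is mounted at the origin on the work surface. World frame = base frame: x ahead of the robot, y to its left, z up, the work surface at z = 0. Lengths are in m, angles in rad, forces in N, time in s.
With the tool pointing down it reaches from about 0.35 to 0.975 m from the base axis. Payload 4.9 kg.
Tool frame: the origin (TCP) lies at the very end of the fingers, on their centre line; the grasp point (between the pads) lies manip.grip_point_offset behind it (manip.grip_point_offset is the distance from the TCP to the grasp point, in m); z points along the fingers, y is the line along which they close (so a half turn about z gives the same grasp; the last joint's range is limited). The gripper opens to 85 mm and grips with 20 to 120 N. Pads are 22 mm wide; open, the fingers measure 114 mm over their backs; the gripper's body (76 mm by 85 mm) begins 54 mm behind the grasp point. The pads swing forward as they close: fully open they stand 13 mm farther back than shut.
Start: joints at [0.986, 0.053, 1.613, -0, 1.476, -0.119], TCP at [0.281, 0.558, 0.231] pointing down, gripper open.
Joint ranges: [-3.01, 3.01], [-1.01, 2.22], [0.06, 2.58], [-1.02, 4.17], [0.09, 2.62], [-3.14, 3.14]. Speed limits (rad/s): [2.57, 2.57, 3.14, 3.14, 3.14, 3.14].

INTERFACE

Orientations are given as a unit quaternion [w, x, y, z].
In Python, from plant import manip gives the robot as it stands.
- The arm moves only by the shell command python3 -m crank 'ROWS' [OPENING]. ROWS is JSON, a list of rows, each an object of numbers: "x", "y", "z": the shift along the tool's x, y, z in cm; "turn": the turn about the tool's z in rad. In form: [{"x": .., "y": .., "z": .., "turn": ..}, ...]. A call has 1 to 5 rows; each row shifts and turns the commanded pose from where the row before left it, along the tool's axes as they then stand; what a row does not reach is not made up. A row lasts 1/10 s, in which the tool goes at most 50 mm and 8.59 degrees, less where a joint would pass 70% of its speed; a pose out of reach is approached as far as the arm can. A call with a gripper value outside its range is refused whole. OPENING is the opening in per cent of the stroke, from 0 (shut) to 100 (fully open), set as the call begins (- or left out, the last holds). The fingers move at their own pace and stop on an object; the grip force is fixed at half the most. Time passes only in rows, so rows that do not move let the fingers close. It gives the time, the measured TCP pose, the force, the opening and the grip force at its end, in the units of the state.
- manip.state(): the state, without advancing time (a new reading comes with each control period).
- manip.grab_frame(name): name is "side" or "top" or "wrist"; returns (picture, depth): 384x512x3 uint8, red, green, blue; 384x512 float32, m along the optical axis (not along the pixel's ray), 0 where there is no reading.
- manip.camera_model(name): a dict with "mtx" (3x3 intrinsics, pixels), "world_to_cam" (4x4, takes a point from world to camera coordinates). Camera axes: x right, y down, z forward; pixel columns grow to the right and rows downward; lengths in m; the calibration is good to about 2 mm. A picture is of the moment at which its call begins: read the wrist's pose just before it. camera_model takes no time and is no camera call; for the wrist camera it gives the pose at the moment of the call.
- manip.job_done(): hands the job in; it is judged then, once.
The state is a dict: "time": time; "joint_pos": joint angles; "joint_vel": joint speeds; "joint_efforts": joint torques, N m; "tool_pos": TCP position; "tool_rot": TCP orientation; "contact_force": force on the tool from outside, world axes, zero at the start; "ft_torque": the same for the moment, N m; "gripper_width": opening from 0.0 (shut) to 1.0 (fully open); "grasp_force": force on a finger pad.
Only numpy, scipy, OpenCV 4.12 (cv2) and the standard library are available. Lean on these libraries where they do the work, as an engineer would, in place of code of your own. Each camera call takes 0.05 s, during which the arm holds its last target. There are 200 camera calls.

TASK

Weigh out a set of the steel spacer rings for a vice: thread rings from the bench over the spindle of the sprung scale, one at a time, letting each come to rest down on the pan or on the ring below it, and stop as soon as the pan's rim has sunk to the brass mark or just past it. The spindle stands a little out of true, so feel for it: lower each ring gently without forcing it sideways, without pressing the pan far below the mark and without letting a ring fall down the spindle. Leave the rings you do not need, the plane, the screwdriver and the tin where they are.

Things in the scene. Friction and masses are not known exactly. Their poses are not given: they have to be found in the camera images.
- scale: fixed sprung parts scale; origin on the bench under the housing's centre, z up, x towards its two upright wooden rails. Foot 140 x 120 x 12 mm, grey housing 100 x 100 mm up to 58 mm, round steel pan 110 mm across and 5 mm thick above it, bearing an upright spindle 58 mm tall: a 16 mm thick shaft for 46 mm, then a 12 mm tall cone narrowing to 3 mm at the tip
- nominal (a point): point 140 mm above the scale's origin, fixed to the scale: where the centre of the pan's upper face (foot of the spindle) would be if the pan stood true and pan were 0. Pan and spindle really stand 5 mm off to the side of it, in a direction that differs each time and is not measured; they are stiff sideways, and the pan is lower by pan
- pan (a joint): how far the pan has sunk, m, positive downward, 0 to 0.070 (bottom stop). Spring 160 N/m: a 200 g ring sinks it about 12 mm; well damped (settles in 0.6 s). Empty it rests at about 0.010 to 0.021. The pan's rim is level with the brass mark at 0.040 and below it at larger values
- mark (a point): middle of the brass mark, a bar 46 mm long and 4 mm thick across the two rails beside the pan, 97.5 mm above the bench, 66 mm from the scale's origin along its x; the middle of the pan's rim (5 mm thick) is at this height when pan is 0.040
- rails (a point): middle of the top ends of the two wooden rails, each 6 x 16 mm, 26 mm apart between centres along the scale's y, standing 66 mm from the scale's origin along its x, 144 mm above the bench, black lines every 10 mm
- ring1: one of four alike plain steel spacer rings (like heavy thick washers): 50 mm outside diameter, 20 mm bore, 16 mm thick, about 200 g (each may be 10 % lighter or heavier), lying flat on the bench; origin at the centre of its underside
- ring2: one of four alike plain steel spacer rings (like heavy thick washers): 50 mm outside diameter, 20 mm bore, 16 mm thick, about 200 g (each may be 10 % lighter or heavier), lying flat on the bench; origin at the centre of its underside
- ring3: one of four alike plain steel spacer rings (like heavy thick washers): 50 mm outside diameter, 20 mm bore, 16 mm thick, about 200 g (each may be 10 % lighter or heavier), lying flat on the bench; origin at the centre of its underside
- ring4: one of four alike plain steel spacer rings (like heavy thick washers): 50 mm outside diameter, 20 mm bore, 16 mm thick, about 200 g (each may be 10 % lighter or heavier), lying flat on the bench; origin at the centre of its underside
- smoother: bystander: wooden smoothing plane 200 x 62 x 55 mm with iron and wedge up to about 115 mm, length along its x; origin at the centre of its underside
- screwdriver: bystander: screwdriver with a wooden handle, about 200 mm long, lying along its x; origin under its middle
- tin: bystander: open aluminium tin, 72 mm across, 80 mm tall; origin at the centre of its underside
There are look-alikes about, which are no part of the job. Leave any blue or purple look-alike of the ring1 alone.

How it is judged:
On the way, in this order (a step that is already met when the one before it is completed fails the run):
1. one ring is threaded on the spindle, resting on the pan and let go (((horizontal distance between ring1 and scale below 0.0105 m and z of ring1 in the frame of scale between 0.06 and 0.131 m and angle between ring1's own z axis and vertical below 0.12 rad and contact force between the fingers and ring1 below 0.1 N) or (horizontal distance between ring2 and scale below 0.0105 m and z of ring2 in the frame of scale between 0.06 and 0.131 m and angle between ring2's own z axis and vertical below 0.12 rad and contact force between the fingers and ring2 below 0.1 N) or (horizontal distance between ring3 and scale below 0.0105 m and z of ring3 in the frame of scale between 0.06 and 0.131 m and angle between ring3's own z axis and vertical below 0.12 rad and contact force between the fingers and ring3 below 0.1 N) or (horizontal distance between ring4 and scale below 0.0105 m and z of ring4 in the frame of scale between 0.06 and 0.131 m and angle between ring4's own z axis and vertical below 0.12 rad and contact force between the fingers and ring4 below 0.1 N))), for 0.2 s.
2. a second ring is threaded on, resting on the first and let go ((((horizontal distance between ring1 and scale below 0.0105 m and z of ring1 in the frame of scale between 0.06 and 0.131 m and angle between ring1's own z axis and vertical below 0.12 rad and contact force between the fingers and ring1 below 0.1 N) and (horizontal distance between ring2 and scale below 0.0105 m and z of ring2 in the frame of scale between 0.06 and 0.131 m and angle between ring2's own z axis and vertical below 0.12 rad and contact force between the fingers and ring2 below 0.1 N)) or ((horizontal distance between ring1 and scale below 0.0105 m and z of ring1 in the frame of scale between 0.06 and 0.131 m and angle between ring1's own z axis and vertical below 0.12 rad and contact force between the fingers and ring1 below 0.1 N) and (horizontal distance between ring3 and scale below 0.0105 m and z of ring3 in the frame of scale between 0.06 and 0.131 m and angle between ring3's own z axis and vertical below 0.12 rad and contact force between the fingers and ring3 below 0.1 N)) or ((horizontal distance between ring1 and scale below 0.0105 m and z of ring1 in the frame of scale between 0.06 and 0.131 m and angle between ring1's own z axis and vertical below 0.12 rad and contact force between the fingers and ring1 below 0.1 N) and (horizontal distance between ring4 and scale below 0.0105 m and z of ring4 in the frame of scale between 0.06 and 0.131 m and angle between ring4's own z axis and vertical below 0.12 rad and contact force between the fingers and ring4 below 0.1 N)) or ((horizontal distance between ring2 and scale below 0.0105 m and z of ring2 in the frame of scale between 0.06 and 0.131 m and angle between ring2's own z axis and vertical below 0.12 rad and contact force between the fingers and ring2 below 0.1 N) and (horizontal distance between ring3 and scale below 0.0105 m and z of ring3 in the frame of scale between 0.06 and 0.131 m and angle between ring3's own z axis and vertical below 0.12 rad and contact force between the fingers and ring3 below 0.1 N)) or ((horizontal distance between ring2 and scale below 0.0105 m and z of ring2 in the frame of scale between 0.06 and 0.131 m and angle between ring2's own z axis and vertical below 0.12 rad and contact force between the fingers and ring2 below 0.1 N) and (horizontal distance between ring4 and scale below 0.0105 m and z of ring4 in the frame of scale between 0.06 and 0.131 m and angle between ring4's own z axis and vertical below 0.12 rad and contact force between the fingers and ring4 below 0.1 N)) or ((horizontal distance between ring3 and scale below 0.0105 m and z of ring3 in the frame of scale between 0.06 and 0.131 m and angle between ring3's own z axis and vertical below 0.12 rad and contact force between the fingers and ring3 below 0.1 N) and (horizontal distance between ring4 and scale below 0.0105 m and z of ring4 in the frame of scale between 0.06 and 0.131 m and angle between ring4's own z axis and vertical below 0.12 rad and contact force between the fingers and ring4 below 0.1 N)))), for 0.2 s.
At the end, for the whole second after the job is handed in: the pan is at rest with its rim at the brass mark or just past it (no more than 3 mm above and no more than 15 mm below, about one ring's worth); every ring either lies flat and let go down on the spindle's stack, or lies on the bench within 30 mm of where it started (value of joint pan between 0.037 and 0.055 m and velocity of joint pan between -0.005 and 0.005 m/s and ((horizontal distance between ring1 and scale below 0.0105 m and z of ring1 in the frame of scale between 0.06 and 0.131 m and angle between ring1's own z axis and vertical below 0.12 rad and contact force between the fingers and ring1 below 0.1 N) or (distance of ring1 from where it was at the start of the episode below 0.03 m and height (world z) of ring1 below 0.01 m)) and ((horizontal distance between ring2 and scale below 0.0105 m and z of ring2 in the frame of scale between 0.06 and 0.131 m and angle between ring2's own z axis and vertical below 0.12 rad and contact force between the fingers and ring2 below 0.1 N) or (distance of ring2 from where it was at the start of the episode below 0.03 m and height (world z) of ring2 below 0.01 m)) and ((horizontal distance between ring3 and scale below 0.0105 m and z of ring3 in the frame of scale between 0.06 and 0.131 m and angle between ring3's own z axis and vertical below 0.12 rad and contact force between the fingers and ring3 below 0.1 N) or (distance of ring3 from where it was at the start of the episode below 0.03 m and height (world z) of ring3 below 0.01 m)) and ((horizontal distance between ring4 and scale below 0.0105 m and z of ring4 in the frame of scale between 0.06 and 0.131 m and angle between ring4's own z axis and vertical below 0.12 rad and contact force between the fingers and ring4 below 0.1 N) or (distance of ring4 from where it was at the start of the episode below 0.03 m and height (world z) of ring4 below 0.01 m))); the robot touches nothing.
It fails at once if the pan is pressed more than 23 mm below the mark (value of joint pan above 0.063 m).
It fails at once if a ring is let fall (it moves faster than 0.35 m/s while the fingers do not touch it) ((linear speed of ring1 above 0.35 m/s and contact force between the fingers and ring1 below 0.05 N) or (linear speed of ring2 above 0.35 m/s and contact force between the fingers and ring2 below 0.05 N) or (linear speed of ring3 above 0.35 m/s and contact force between the fingers and ring3 below 0.05 N) or (linear speed of ring4 above 0.35 m/s and contact force between the fingers and ring4 below 0.05 N)).
It fails at once if a ring is forced against the scale or its spindle with more than 15 N (contact force between any of ring1, ring2, ring3, ring4 and scale above 15 N).
It fails at once if the robot pushes on the scale itself with more than 10 N (contact force between any of the fingers, the arm and scale above 10 N).
It fails at once if the plane, the screwdriver or the tin is moved more than 30 mm (distance of any of smoother, screwdriver, tin from where it was at the start of the episode above 0.03 m).
It also fails if it takes over 72 s, if anything falls off the work surface, if the arm or the gripper's body presses on something with over 40 N, if the wrist force passes 120 N, or if a joint passes its speed limit or range.

## Working session

There is one attempt and no reset: what is moved stays moved. The work goes in short steps, Python scripts to look and compute and a shell command to move; the robot and the scene stay as the last step left them, time stands still between calls to the robot, and variables do not carry over. Pictures are saved under pics/ and viewed, at most 10 in all, crops included, and the job is handed in when it is done.

```bash
ls; mkdir -p pics; cat > h.py <<'E'
import numpy as np, cv2
from plant import manip
def grab(n,save=None):
    cm=manip.camera_model(n); im,d=manip.grab_frame(n)
    np.savez(f'{n}.npz',im=im,d=d,K=cm['mtx'],T=cm['world_to_cam'])
    if save: cv2.imwrite('pics/'+save,cv2.cvtColor(im,cv2.COLOR_RGB2BGR))
    return im,d,np.array(cm['mtx']),np.array(cm['world_to_cam'])
def load(n):
    z=np.load(f'{n}.npz'); return z['im'],z['d'],z['K'],z['T']
def cloud(d,K,T):
    v,u=np.indices(d.shape); 
    p=np.stack([(u-K[0,2])/K[0,0]*d,(v-K[1,2])/K[1,1]*d,d],-1)
    return (p-T[:3,3])@T[:3,:3]
def onplane(u,v,z,K,T):
    r=T[:3,:3].T@np.array([(u-K[0,2])/K[0,0],(v-K[1,2])/K[1,1],1]); c=-T[:3,:3].T@T[:3,3]
    return c+r*(z-c[2])/r[2]
E
python3 - <<'E'
from h import *
for n in('top','side'):
    im,d,K,T=grab(n,n+'0.png'); print(n,-T[:3,:3].T@T[:3,3],K[0,0])
s=manip.state(); print(s['time'],s['tool_pos'],s['tool_rot'],s['contact_force'],manip.grip_point_offset)
a=cv2.imread('pics/top0.png');b=cv2.imread('pics/side0.png')
E
```

```text
pics
top [0.45465212 0.02282532 1.17479972] 390.7015492908587
side [ 0.19680503 -0.9169372   0.71274271] 399.3009471411502
0.1 [0.2803818  0.55793776 0.23015583] [-3.45118075e-04  2.30789112e-01  9.73003330e-01 -8.86307150e-04] [-0.55526007 -0.17465108 -0.51144869] 0.0187
```

View pics/top0.png

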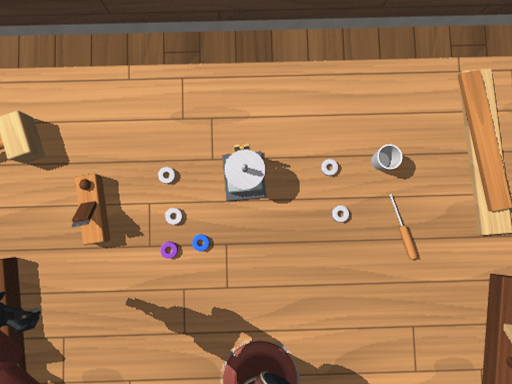

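View pics/side0.png

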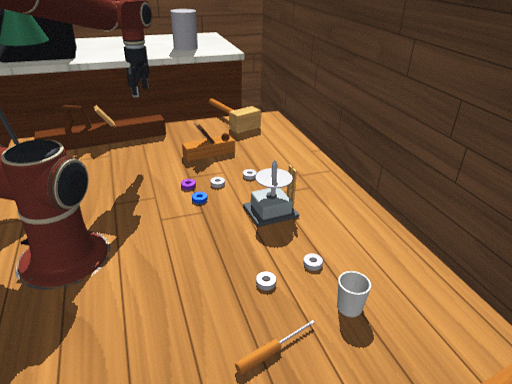

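The top view shows steel rings near (167,176), (174,216), (330,168) and (341,214), with purple and blue decoys at (170,250) and (201,243). The scale's pan is at (245,170) with its rails on the far (+x) side. The plane is at the left, and the tin and screwdriver are at the right.

```bash
python3 - <<'E'
from h import *
im,d,K,T=load('top'); P=cloud(d,K,T)
print('bench z',np.median(P[300:310,300:400,2][d[300:310,300:400]>0]))
for u,v in [(167,176),(174,216),(330,168),(341,214)]:
    s=np.zeros(d.shape,bool); s[v-14:v+15,u-14:u+15]=1
    m=s&(im.astype(int).max(2)-im.astype(int).min(2)<40)&(P[...,2]>.010)&(P[...,2]<.025)
    vv,uu=np.nonzero(m); c,r=cv2.minEnclosingCircle(np.stack([uu,vv],1).astype(np.float32))
    print('ring',np.round(onplane(*c,.016,K,T),4),'z',np.median(P[m][:,2]),'R',r*(1.175-.016)/K[0,0],m.sum())
s=np.zeros(d.shape,bool); s[135:210,215:275]=1
pan=s&(P[...,2]>.11)&(P[...,2]<.145)
q=P[pan]; print('pan n',len(q),'z',np.percentile(q[:,2],[5,50,95]),'med',q.mean(0))
for lo,hi in[(.07,.1),(.1,.118),(.118,.127),(.127,.138),(.138,.15),(.15,.17),(.17,.19)]:
    m=s&(P[...,2]>lo)&(P[...,2]<hi); q=P[m]
    if len(q): print(lo,hi,len(q),q.mean(0),q.min(0),q.max(0))
hs=s&(P[...,2]>.04)&(P[...,2]<.065); print('housing',P[hs].min(0),P[hs].max(0))
ft=s&(P[...,2]>.007)&(P[...,2]<.02); print('foot',P[ft].min(0),P[ft].max(0))
v,u=np.nonzero(ft); c,w,a=cv2.minAreaRect(np.stack([u,v],1).astype(np.float32));print('footrect px',c,w,a,onplane(*c,.012,K,T),np.array(w)*1.163/K[0,0])
for lo,hi in[((.14),.19)]:
    m=s&(P[...,2]>lo); print(np.round(np.c_[np.argwhere(m),P[m]],4))
E
```

```text
bench z -0.0014219469422994604
ring [0.5993 0.2615 0.016 ] z 0.013920308541591733 R 0.024521103250082846 171
ring [0.4772 0.2416 0.016 ] z 0.013878923200198796 R 0.024749052781343085 173
ring [ 0.6104 -0.2256  0.016 ] z 0.013755978261040164 R 0.024326400543413 176
ring [ 0.47  -0.252  0.016] z 0.01389326322840057 R 0.025022204640998923 177
pan n 1291 z [0.12104612 0.12444984 0.12823475] med [0.59776882 0.02816572 0.12480681]
0.07 0.1 18 [0.65688592 0.03903666 0.09600212] [0.65185794 0.01422172 0.09203437] [0.66290694 0.05620131 0.09963774]
0.1 0.118 22 [0.65190734 0.03703815 0.10928358] [0.6041969  0.01423255 0.10047414] [0.66172147 0.06482382 0.11747448]
0.118 0.127 1126 [0.59605127 0.02754906 0.1240694 ] [ 0.54204995 -0.02504445  0.11824567] [0.65677107 0.08111649 0.12699023]
0.127 0.138 123 [0.59557889 0.03075642 0.12821283] [ 0.54222141 -0.02402482  0.12700255] [0.6561202  0.07588827 0.13762104]
0.138 0.15 36 [0.64824005 0.03411294 0.14224303] [0.58807124 0.01432202 0.13817656] [0.66233922 0.05453142 0.14952772]
0.15 0.17 5 [0.58983724 0.02772658 0.16386765] [0.58833425 0.0214265
[... 4316 characters left out ...]
01]
 [1.7000e+02 2.4600e+02 5.8890e-01 2.4100e-02 1.6200e-01]
 [1.7000e+02 2.4700e+02 5.9120e-01 2.1500e-02 1.4420e-01]
 [1.7000e+02 2.6500e+02 4.5470e-01 2.2800e-02 1.1748e+00]
 [1.7100e+02 2.4400e+02 5.8810e-01 2.9500e-02 1.4950e-01]
 [1.7100e+02 2.4500e+02 5.8830e-01 2.6800e-02 1.4740e-01]
 [1.7100e+02 2.4600e+02 5.8900e-01 2.4200e-02 1.4090e-01]
 [1.7600e+02 2.3600e+02 4.5470e-01 2.2800e-02 1.1748e+00]
 [1.9600e+02 2.1600e+02 4.5470e-01 2.2800e-02 1.1748e+00]
 [1.9600e+02 2.4800e+02 4.5470e-01 2.2800e-02 1.1748e+00]
 [1.9600e+02 2.7300e+02 4.5470e-01 2.2800e-02 1.1748e+00]
 [1.9800e+02 2.3600e+02 4.5470e-01 2.2800e-02 1.1748e+00]
 [1.9900e+02 2.5700e+02 4.5470e-01 2.2800e-02 1.1748e+00]]
```

```bash
python3 - <<'E'
from h import *
im,d,K,T=load('top')
a=cv2.resize(im[130:215,205:285],None,fx=5,fy=5,interpolation=cv2.INTER_CUBIC)
im,d,K,T=load('side')
b=cv2.resize(im[150:235,230:310],None,fx=5,fy=5,interpolation=cv2.INTER_CUBIC)
cv2.imwrite('pics/scale.png',cv2.cvtColor(np.hstack([a,b]),cv2.COLOR_RGB2BGR))
E
```

```text
(no output)
```

View pics/scale.png

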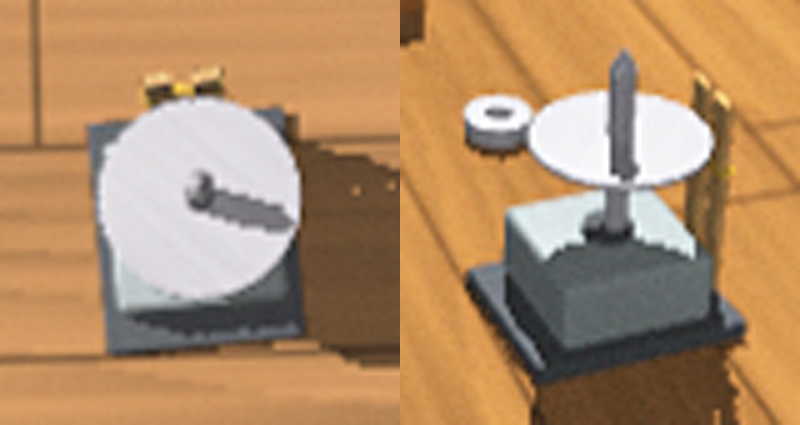

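The crop shows the spindle upright on the pan: its tip is at about top-view pixel (245,167), and the rails are on the +x side. The scale is turned about +5°. Next I refine the spindle position from both views and start turning the tool.

```bash
cat >> h.py <<'E'
def togo(x,y,z,yaw_y=None):
    from scipy.spatial.transform import Rotation as R
    s=manip.state(); w,a,b,c=s['tool_rot']; M=R.from_quat([a,b,c,w]).as_matrix()
    d=M.T@(np.array([x,y,z])-s['tool_pos'])*100
    ang=np.degrees(np.arctan2(M[1,1],M[0,1]))
    print('t',round(s['time'],2),'tcp',np.round(s['tool_pos'],4),'yaw_y',round(ang,1),'F',np.round(s['contact_force'],1),'go cm',np.round(d,2), 'turn', None if yaw_y is None else round(np.radians(ang-yaw_y),3))
E
python3 - <<'E'
from h import *
im,d,K,T=load('top'); P=cloud(d,K,T)
s=np.zeros(d.shape,bool); s[147:200,220:272]=1
v,u=np.nonzero(s&(P[...,2]>.118)&(P[...,2]<.19)); c,r=cv2.minEnclosingCircle(np.stack([u,v],1).astype(np.float32))
print('pan circ',c,r*1.05/K[0,0],onplane(*c,.1265,K,T))
s=np.zeros(d.shape,bool); s[130:215,205:285]=1
rl=s&(P[...,2]>.13)&(P[...,2]<.15)&(P[...,0]>.63); q=P[rl]; print('rails',q.mean(0))
hs=s&(P[...,2]>.003)&(P[...,2]<.02)&(im.max(2)<110)
v,u=np.nonzero(hs); print('foot all',len(u),cv2.minAreaRect(np.stack([u,v],1).astype(np.float32)))
im,d,K,T=load('side'); P=cloud(d,K,T)
m=np.zeros(d.shape,bool); m[155:190,262:288]=1
m&=(P[...,2]>.135)&(P[...,2]<.2)&(P[...,0]<.63); q=P[m]; print('spindle side',q.mean(0),q.max(0),len(q))
v,u=np.nonzero(m); i=v.argmin(); print('tip px',u[i],v[i])
for h in (.14,.15,.16): 
    k=abs(P[...,2]-h)<.003; k&=m; print(h,P[k].mean(0))
E
python3 -m crank '[{"turn":-0.14,"x":-2,"y":-3},{"turn":-0.14,"x":-2,"y":-3},{"turn":-0.14,"x":-2,"y":-3},{"turn":-0.133,"x":-2,"y":-3}]' 100
python3 -c "
from h import *; togo(.5993,.2615,.23,95)"
```

```text
pan circ (243.7920379638672, 167.18141174316406) 0.06028441065928672 [0.60148002 0.02990647 0.1265    ]
rails [0.65724467 0.03583157 0.14072207]
foot all 303 ((253.5, 176.5), (49.0, 59.0), 90.0)
spindle side [0.59490925 0.02367829 0.15975354] [0.60411447 0.03384728 0.18398691] 78
tip px 274 159
0.14 [0.59474031 0.02199806 0.13970432]
0.15 [0.59492911 0.02263633 0.1491251 ]
0.16 [0.59340424 0.02458138 0.15962219]
t 0.1 tcp [0.2804 0.5579 0.2302] yaw_y 63.3 F [-0.6 -0.2 -0.5] go cm [-4.181e+01 -1.216e+01  3.000e-02] turn -0.553schema error: expected keys x, y, z, turn
```

```bash
python3 -m crank '[{"x":-4,"y":-2.5,"z":0,"turn":-0.14},{"x":-4,"y":-2.5,"z":0,"turn":-0.14},{"x":-4,"y":-2.5,"z":0,"turn":-0.14},{"x":-4,"y":-2.5,"z":0,"turn":-0.133},{"x":0,"y":0,"z":0,"turn":0}]' 100
python3 -c "
from h import *; togo(.5993,.2615,.15,95)"
```

```text
time: 0.6
tool_pos: [0.4118, 0.4197, 0.2308]
tool_rot: [0.0, -0.041, 0.999, -0.001]
contact_force: [-1.5, 1.3, -0.7]
gripper_width: 0.999
grasp_force: 0.0
t 0.6 tcp [0.4118 0.4197 0.2308] yaw_y 94.7 F [-1.5  1.3 -0.7] go cm [-17.38 -17.29   8.12] turn -0.005
```

```bash
python3 -m crank '[{"x":-3.5,"y":-3.5,"z":1.5,"turn":-0.005},{"x":-3.5,"y":-3.5,"z":1.5,"turn":0},{"x":-3.5,"y":-3.5,"z":1.5,"turn":0},{"x":-3.5,"y":-3.5,"z":1.5,"turn":0},{"x":-3.4,"y":-3.3,"z":1.5,"turn":0}]' 100 >/dev/null
python3 -m crank '[{"x":0,"y":0,"z":0,"turn":0},{"x":0,"y":0,"z":0,"turn":0}]'
python3 - <<'E'
from h import *
togo(.5993,.2615,.06,95)
im,d,K,T=grab('wrist','w1.png'); print(-T[:3,:3].T@T[:3,3],T[2,:3])
P=cloud(d,K,T)
m=(P[...,2]>.010)&(P[...,2]<.024)&(np.hypot(P[...,0]-.5993,P[...,1]-.2615)<.05)&(im.astype(int).max(2)-im.astype(int).min(2)<60)
v,u=np.nonzero(m); c,r=cv2.minEnclosingCircle(np.stack([u,v],1).astype(np.float32)); print(m.sum(),c,r,onplane(*c,.016,K,T),P[m].mean(0))
E
```

```text
time: 1.3
tool_pos: [0.5919, 0.2702, 0.1568]
tool_rot: [-0.001, -0.045, 0.999, -0.0]
contact_force: [-0.0, 0.7, -0.4]
gripper_width: 1.001
grasp_force: 0.0
t 1.3 tcp [0.5919 0.2702 0.1568] yaw_y 95.1 F [-0.   0.7 -0.4] go cm [-0.69 -0.93  9.68] turn 0.002
[0.52380122 0.26413834 0.29969183] [ 0.27034408  0.02530533 -0.96243115]
1291 (248.73944091796875, 191.86619567871094) 22.27751350402832 [0.60077443 0.26303555 0.016     ] [0.60102555 0.26289483 0.01562525]
```

View pics/w1.png

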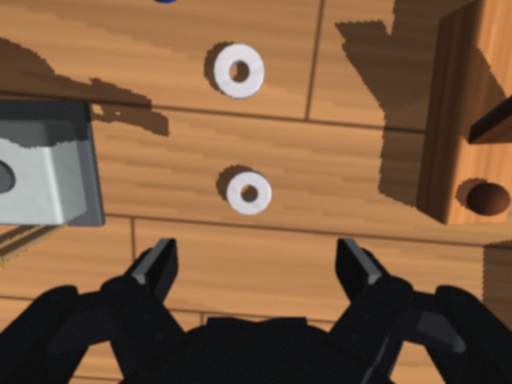

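The wrist view shows the ring at pixel (249,192), which projects to (0.601,0.263). That agrees with the top camera within 2 mm. The fingertips are clear, so I descend.

```bash
python3 -m crank '[{"x":-0.4,"y":-0.45,"z":4,"turn":0},{"x":-0.4,"y":-0.4,"z":4,"turn":0},{"x":0,"y":0,"z":2.7,"turn":0},{"x":0,"y":0,"z":0,"turn":0},{"x":0,"y":0,"z":0,"turn":0}]' 100 >/dev/null
python3 - <<'E'
from h import *
togo(.6005,.2627,.003,95)
im,d,K,T=grab('wrist')
P=cloud(d,K,T)
m=(P[...,2]>.010)&(P[...,2]<.024)&(np.hypot(P[...,0]-.6003,P[...,1]-.2625)<.05)&(im.astype(int).max(2)-im.astype(int).min(2)<60)&(im.max(2)>100)
v,u=np.nonzero(m); c,r=cv2.minEnclosingCircle(np.stack([u,v],1).astype(np.float32)); print(m.sum(),c,r,onplane(*c,.016,K,T),P[m].mean(0))
E
```

```text
t 1.85 tcp [0.6004 0.2642 0.0521] yaw_y 95.3 F [-0.2  0.5  0.6] go cm [ 0.   -0.15  4.91] turn 0.006
2631 (253.8235321044922, 219.0) 34.191200256347656 [0.60074637 0.26278614 0.016     ] [0.60265939 0.26316828 0.01575302]
```

```bash
python3 -m crank '[{"x":-0.03,"y":-0.13,"z":2,"turn":0},{"x":0,"y":0,"z":2,"turn":0},{"x":0,"y":0,"z":0.8,"turn":0},{"x":0,"y":0,"z":0,"turn":0},{"x":0,"y":0,"z":0,"turn":0}]' 100
python3 -m crank '[{"x":0,"y":0,"z":0,"turn":0},{"x":0,"y":0,"z":0,"turn":0},{"x":0,"y":0,"z":0,"turn":0},{"x":0,"y":0,"z":0,"turn":0},{"x":0,"y":0,"z":0,"turn":0}]' 30
python3 - <<'E'
from h import *
togo(.6005,.2627,.003,95)
im,d,K,T=grab('wrist','w2.png')
E
```

```text
time: 2.4
tool_pos: [0.6025, 0.2622, 0.0052]
tool_rot: [0.001, -0.046, 0.999, 0.0]
contact_force: [0.3, -0.5, 0.8]
gripper_width: 1.0
grasp_force: 0.0
time: 2.9
tool_pos: [0.6024, 0.262, 0.0048]
tool_rot: [0.001, -0.046, 0.999, 0.0]
contact_force: [-0.3, 0.5, 6.0]
gripper_width: 0.546
grasp_force: 62.4
t 2.9 tcp [0.6024 0.262  0.0048] yaw_y 95.2 F [-0.3  0.5  6. ] go cm [0.19 0.09 0.17] turn 0.004
```

View pics/w2.png

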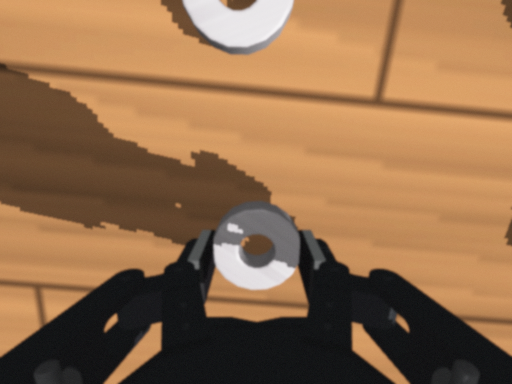

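The wrist view shows the ring at about (256,247), held between both pads. I lift it gently, then measure how it sits relative to the TCP.

```bash
python3 -m crank '[{"x":0,"y":0,"z":-0.5,"turn":0},{"x":0,"y":0,"z":-2,"turn":0},{"x":0,"y":0,"z":-3.5,"turn":0},{"x":0,"y":0,"z":-4,"turn":0},{"x":0,"y":0,"z":-4,"turn":0}]' 30 >/dev/null
python3 -m crank '[{"x":0,"y":-3,"z":-4,"turn":0},{"x":0,"y":-4,"z":-3,"turn":0},{"x":0,"y":-4,"z":0,"turn":0},{"x":0,"y":-2,"z":0,"turn":0},{"x":0,"y":0,"z":0,"turn":0}]' 30
python3 -m crank '[{"x":0,"y":0,"z":0,"turn":0},{"x":0,"y":0,"z":0,"turn":0}]' >/dev/null
cat >> h.py <<'E'
def held(zoff=.0112):
    s=manip.state(); im,d,K,T=grab('wrist'); P=cloud(d,K,T); t=np.array(s['tool_pos']); zt=t[2]+zoff
    m=(abs(P[...,2]-zt)<.004)&(np.hypot(P[...,0]-t[0],P[...,1]-t[1])<.032)&(im.max(2)>75)
    cs,h=cv2.findContours(m.astype(np.uint8),cv2.RETR_CCOMP,cv2.CHAIN_APPROX_NONE)
    for c,hh in zip(cs,h[0]):
        if len(c)<25: continue
        q=np.array([onplane(u,v,zt,K,T)[:2] for u,v in c[:,0]])
        A=np.c_[2*q,np.ones(len(q))]; x=np.linalg.lstsq(A,(q**2).sum(1),rcond=None)[0]
        print('hole' if hh[3]>=0 else 'outer',len(c),'c-tcp mm',np.round((x[:2]-t[:2])*1e3,2),'R mm',round(1e3*np.sqrt(x[2]+x[0]**2+x[1]**2),2),'z',np.median(P[m][:,2])-t[2])
    return m
E
python3 - <<'E'
from h import *
im,d,K,T=grab('wrist','w3.png'); m=held(); togo(.595,.028,.215,95)
E
```

```text
time: 3.95
tool_pos: [0.6128, 0.1295, 0.2125]
tool_rot: [-0.001, -0.044, 0.999, -0.0]
contact_force: [0.0, 0.6, -2.6]
gripper_width: 0.549
grasp_force: 62.2
outer 29 c-tcp mm [-12.69  26.02] R mm 2.47 z 0.011019692678731763
outer 37 c-tcp mm [ -7.58 -27.1 ] R mm 2.62 z 0.011019692678731763
outer 263 c-tcp mm [-0.12 -0.02] R mm 24.23 z 0.011019692678731763
hole 97 c-tcp mm [-0.44  0.43] R mm 9.84 z 0.011019692678731763
t 4.25 tcp [0.6128 0.1332 0.2127] yaw_y 95.3 F [-0.3 -0.6 -2.3] go cm [  2.75 -10.31  -0.23] turn 0.005
```

View pics/w3.png

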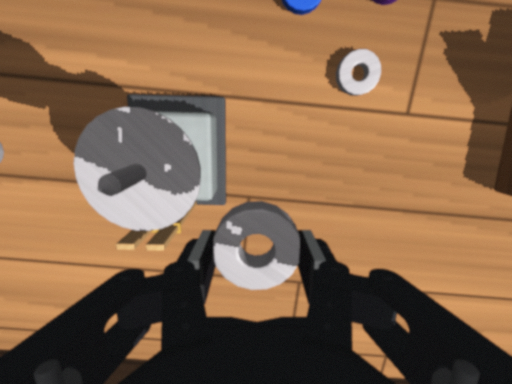

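The ring is still held at the same spot, centred on the TCP within 0.5 mm. The spindle is visible with its tip near (107,184). I fit its axis from the wrist, side and top depth data.

```bash
cat >> h.py <<'E'
def spindle(n,zlo,zhi,x0=(.595,.028)):
    from scipy.optimize import least_squares
    im,d,K,T=load(n); P=cloud(d,K,T)
    m=(P[...,2]>zlo)&(P[...,2]<zhi)&(np.hypot(P[...,0]-x0[0],P[...,1]-x0[1])<.02)&(d>.05)
    q=P[m]; f=least_squares(lambda c:np.hypot(q[:,0]-c[0],q[:,1]-c[1])-.008,x0,loss='soft_l1',f_scale=.001)
    h=P[(np.hypot(P[...,0]-x0[0],P[...,1]-x0[1])<.015)&(d>.05)&(P[...,2]<.19)]; h=h[h[:,2]>np.sort(h[:,2])[-6]]
    print(n,len(q),'axis',np.round(f.x,4),'rms',np.sqrt(np.mean(f.fun**2)),'tip',h.mean(0),h[:,2].max())
E
python3 - <<'E'
from h import *
for n in('wrist','side','top'): spindle(n,.137,.168)
im,d,K,T=load('wrist'); P=cloud(d,K,T)
m=(abs(P[...,2]-.1262)<.006)&(np.hypot(P[...,0]-.595,P[...,1]-.028)<.07)&(im.max(2)>60)
v,u=np.nonzero(m); h=cv2.convexHull(np.stack([u,v],1).astype(np.float32))[:,0]
z=np.median(P[m][:,2]); q=np.array([onplane(a,b,z,K,T)[:2] for a,b in h]); A=np.c_[2*q,np.ones(len(q))]; x=np.linalg.lstsq(A,(q**2).sum(1),rcond=None)[0]
print('pan z',z,'c',x[:2],'R',np.sqrt(x[2]+x[0]**2+x[1]**2))
E
```

```text
wrist 407 axis [0.5981 0.0275] rms 0.0002578390824311628 tip [0.59712893 0.02810113 0.18506073] 0.1856526169501491
side 52 axis [0.5971 0.029 ] rms 0.0019399047994992091 tip [0.59721414 0.02716585 0.18197259] 0.1839869072584901
top 11 axis [0.5961 0.0277] rms 0.00014098412417650006 tip [0.5946734  0.02795185 0.1818124 ] 0.18462497608313785
pan z 0.12611178222892602 c [0.60204554 0.02920128] R 0.057332411774271536
```

```bash
python3 -m crank '[{"x":0.6,"y":-3,"z":0,"turn":0},{"x":0.6,"y":-3,"z":0,"turn":0},{"x":0.6,"y":-3,"z":0,"turn":0},{"x":0.6,"y":-1.4,"z":0,"turn":0},{"x":0,"y":0,"z":0,"turn":0}]' >/dev/null
python3 -m crank '[{"x":0,"y":0,"z":0,"turn":0},{"x":0,"y":0,"z":0,"turn":0},{"x":0,"y":0,"z":0,"turn":0}]'
python3 - <<'E'
from h import *
togo(.5983,.0273,.215,95); held(); spindle('wrist',.137,.175,(.598,.0275))
E
```

```text
time: 5.05
tool_pos: [0.5989, 0.0275, 0.2133]
tool_rot: [-0.0, -0.046, 0.999, 0.0]
contact_force: [0.5, 0.0, -1.5]
gripper_width: 0.548
grasp_force: 62.4
t 5.05 tcp [0.5989 0.0275 0.2133] yaw_y 95.3 F [ 0.5  0.  -1.5] go cm [ 0.06 -0.02 -0.17] turn 0.005
outer 32 c-tcp mm [ -7.42 -26.96] R mm 2.75 z 0.01104504532014458
outer 37 c-tcp mm [-12.57  26.09] R mm 2.75 z 0.01104504532014458
outer 258 c-tcp mm [-0.2  -0.01] R mm 24.3 z 0.01104504532014458
hole 99 c-tcp mm [-0.58  0.51] R mm 9.77 z 0.01104504532014458
wrist 128 axis [0.5979 0.0275] rms 0.0001424608869071121 tip [0.59010795 0.02723117 0.1599297 ] 0.16054048663196874
```

```bash
python3 -m crank '[{"x":0.05,"y":-0.02,"z":0.7,"turn":0},{"x":0,"y":0,"z":0.7,"turn":0},{"x":0,"y":0,"z":0.7,"turn":0},{"x":0,"y":0,"z":0.4,"turn":0},{"x":0,"y":0,"z":0,"turn":0}]' | egrep 'pos|force'
python3 -m crank '[{"x":0,"y":0,"z":0.3,"turn":0},{"x":0,"y":0,"z":0.3,"turn":0},{"x":0,"y":0,"z":0.3,"turn":0},{"x":0,"y":0,"z":0.2,"turn":0},{"x":0,"y":0,"z":0,"turn":0}]'| egrep 'pos|force'
```

```text
tool_pos: [0.5976, 0.0262, 0.1868]
contact_force: [0.6, 0.3, -2.4]
grasp_force: 62.4
tool_pos: [0.5981, 0.0262, 0.1768]
contact_force: [0.3, 0.2, -2.4]
grasp_force: 62.4
```

```bash
python3 -m crank '[{"x":0,"y":0.05,"z":0,"turn":0},{"x":0,"y":0,"z":0.2,"turn":0},{"x":0,"y":0,"z":0.3,"turn":0},{"x":0,"y":0,"z":0.3,"turn":0},{"x":0,"y":0,"z":0,"turn":0}]'| egrep 'pos|force'
python3 -c "
from h import *
im,d,K,T=grab('wrist','w4.png');held();togo(.5984,.0273,.131,95)"
```

```text
tool_pos: [0.5978, 0.0267, 0.1684]
contact_force: [-0.2, -0.9, -2.6]
grasp_force: 62.4
outer 64 c-tcp mm [-2.09  0.47] R mm 5.26 z 0.011033986740926233
outer 30 c-tcp mm [-12.78  26.21] R mm 2.5 z 0.011033986740926233
outer 26 c-tcp mm [ -7.66 -28.28] R mm 2.13 z 0.011033986740926233
outer 259 c-tcp mm [-0.3   0.01] R mm 24.36 z 0.011033986740926233
hole 97 c-tcp mm [-0.69  0.44] R mm 9.68 z 0.011033986740926233
t 6.7 tcp [0.5981 0.0267 0.169 ] yaw_y 95.2 F [-0.   0.3 -2.3] go cm [-0.03  0.06  3.8 ] turn 0.004
```

View pics/w4.png

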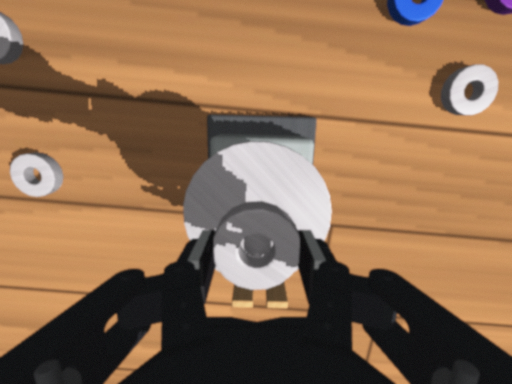

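The spindle is inside the bore, centred at (257,246), with no side force. I keep lowering.

```bash
python3 -m crank '[{"x":0,"y":0.04,"z":0.4,"turn":0},{"x":0,"y":0,"z":0.4,"turn":0},{"x":0,"y":0,"z":0.4,"turn":0},{"x":0,"y":0,"z":0.4,"turn":0},{"x":0,"y":0,"z":0.4,"turn":0}]'| egrep 'pos|force'
python3 -m crank '[{"x":0,"y":0,"z":0.4,"turn":0},{"x":0,"y":0,"z":0.4,"turn":0},{"x":0,"y":0,"z":0.3,"turn":0},{"x":0,"y":0,"z":0.2,"turn":0},{"x":0,"y":0,"z":0.2,"turn":0}]'| egrep 'pos|force'
python3 -m crank '[{"x":0,"y":0,"z":0.2,"turn":0},{"x":0,"y":0,"z":0.2,"turn":0},{"x":0,"y":0,"z":0.2,"turn":0},{"x":0,"y":0,"z":0.2,"turn":0},{"x":0,"y":0,"z":0,"turn":0}]'| egrep 'pos|force'
```

```text
tool_pos: [0.5981, 0.0271, 0.1488]
contact_force: [0.6, -0.2, -2.4]
grasp_force: 62.4
tool_pos: [0.5983, 0.0271, 0.1342]
contact_force: [-0.1, 0.3, -1.1]
grasp_force: 62.4
tool_pos: [0.5983, 0.0271, 0.1261]
contact_force: [-0.6, -0.2, -1.8]
grasp_force: 62.5
```

```bash
python3 -m crank '[{"x":0,"y":0,"z":0.2,"turn":0},{"x":0,"y":0,"z":0.2,"turn":0},{"x":0,"y":0,"z":0.1,"turn":0},{"x":0,"y":0,"z":0,"turn":0},{"x":0,"y":0,"z":0,"turn":0}]'| egrep 'pos|force'
python3 -m crank '[{"x":0,"y":0,"z":0,"turn":0},{"x":0,"y":0,"z":0,"turn":0}]'| egrep 'pos|force'
python3 -c "
from h import *
held();grab('side','s1.png');spindle('side',.13,.165,(.598,.0275))"
```

```text
tool_pos: [0.5984, 0.0271, 0.1214]
contact_force: [0.3, 0.6, 0.0]
grasp_force: 62.5
tool_pos: [0.5984, 0.0271, 0.1215]
contact_force: [0.0, -0.1, -0.8]
grasp_force: 62.5
outer 37 c-tcp mm [-12.61  26.09] R mm 2.68 z 0.011022355973899875
outer 25 c-tcp mm [ -7.8  -28.22] R mm 2.08 z 0.011022355973899875
outer 360 c-tcp mm [-0.97 -0.39] R mm 20.67 z 0.011022355973899875
side 58 axis [0.5872 0.0295] rms 0.003600989767837611 tip [0.59347788 0.02852589 0.16752083] 0.17047380674627993
```

```bash
python3 -m crank '[{"x":0,"y":0,"z":0,"turn":0},{"x":0,"y":0,"z":0,"turn":0},{"x":0,"y":0,"z":0,"turn":0},{"x":0,"y":0,"z":0,"turn":0}]' 80
python3 -m crank '[{"x":0,"y":0,"z":-1,"turn":0},{"x":0,"y":0,"z":-2,"turn":0},{"x":0,"y":0,"z":-3,"turn":0},{"x":0,"y":0,"z":-3,"turn":0},{"x":0,"y":0,"z":0,"turn":0}]' 
cat >> h.py <<'E'
def pan(zlo=.08,zhi=.15):
    # pan/rings height from the wrist depth near the spindle
    s=manip.state(); im,d,K,T=grab('wrist'); P=cloud(d,K,T)
    r=np.hypot(P[...,0]-.598,P[...,1]-.0275); z=P[...,2]
    a=(r>.032)&(r<.05)&(z>zlo)&(z<zhi)&(d>.05); b=(r>.013)&(r<.022)&(z>zlo)&(z<.18)&(d>.05)
    print('t',s['time'],'pan z',np.median(z[a]),a.sum(),'pan',.140-np.median(z[a]),'ring top',np.percentile(z[b],[20,50,80]))
E
python3 - <<'E'
from h import *
pan(); togo(.4772,.2416,.215,95)
E
```

```text
time: 9.4
tool_pos: [0.5982, 0.0271, 0.1213]
tool_rot: [-0.0, -0.046, 0.999, -0.0]
contact_force: [0.2, 0.6, 0.8]
gripper_width: 0.799
grasp_force: 0.0
time: 9.9
tool_pos: [0.6013, 0.0269, 0.2183]
tool_rot: [0.005, -0.046, 0.999, -0.001]
contact_force: [0.7, -0.3, 0.2]
gripper_width: 0.794
grasp_force: 0.0
t 9.9 pan z 0.11398571925639206 4873 pan 0.026014280743607954 ring top [0.12939955 0.12994379 0.13047768]
t 9.95 tcp [0.6001 0.027  0.2154] yaw_y 95.2 F [-0.7  0.9 -0.6] go cm [10.28 22.49 -0.06] turn 0.004
```

Ring 1 is down and let go, and the pan has gone from 0.014 to 0.026. Next is ring 2.

```bash
python3 -m crank '[{"x":1.8,"y":4,"z":0,"turn":0},{"x":1.8,"y":4,"z":0,"turn":0},{"x":1.8,"y":4,"z":0,"turn":0},{"x":1.8,"y":4,"z":3,"turn":0},{"x":1.8,"y":4,"z":3,"turn":0}]' 100 >/dev/null
python3 -m crank '[{"x":1.1,"y":2.6,"z":4,"turn":0.005},{"x":0,"y":0,"z":4,"turn":0},{"x":0,"y":0,"z":2,"turn":0},{"x":0,"y":0,"z":0,"turn":0},{"x":0,"y":0,"z":0,"turn":0}]' | grep pos
cat >> h.py <<'E'
def ring(x,y):
    togo(x,y,.0048,95); im,d,K,T=grab('wrist'); P=cloud(d,K,T)
    m=(P[...,2]>.010)&(P[...,2]<.024)&(np.hypot(P[...,0]-x,P[...,1]-y)<.045)&(im.astype(int).max(2)-im.astype(int).min(2)<60)&(im.max(2)>75)
    n,l,st,_=cv2.connectedComponentsWithStats(m.astype(np.uint8)); k=1+st[1:,4].argmax()
    cs,_=cv2.findContours((l==k).astype(np.uint8),cv2.RETR_EXTERNAL,cv2.CHAIN_APPROX_NONE)
    q=np.array([onplane(u,v,.016,K,T)[:2] for u,v in cs[0][:,0]]); A=np.c_[2*q,np.ones(len(q))]; f=np.linalg.lstsq(A,(q**2).sum(1),rcond=None)[0]
    print('ring',f[:2],'R',np.sqrt(f[2]+f[0]**2+f[1]**2),st[k],P[l==k].mean(0)); togo(f[0],f[1],.0048,95)
E
python3 -c "
from h import *
ring(.4786,.243)"
```

```text
tool_pos: [0.4792, 0.2382, 0.0545]
t 10.95 tcp [0.4792 0.2382 0.0545] yaw_y 94.9 F [-0.5 -0.3  0.6] go cm [0.01 0.48 4.97] turn -0.001
ring [0.47817084 0.24290207] R 0.024398900202484343 [ 229  183   68   66 2950] [0.4776549  0.24287307 0.01563824]
t 11.0 tcp [0.4804 0.2385 0.0559] yaw_y 94.9 F [ 0.2 -0.1  0.1] go cm [0.19 0.46 5.11] turn -0.001
```

```bash
python3 -m crank '[{"x":0.15,"y":0.46,"z":0.6,"turn":0},{"x":0,"y":0,"z":2,"turn":0},{"x":0,"y":0,"z":2,"turn":0},{"x":0,"y":0,"z":0.5,"turn":0},{"x":0,"y":0,"z":0,"turn":0}]' 100 >/dev/null
python3 -m crank '[{"x":0,"y":0,"z":0,"turn":0},{"x":0,"y":0,"z":0,"turn":0}]' |grep pos
python3 -c "
from h import *
togo(.4782,.2429,.0048,95)"
```

```text
tool_pos: [0.4789, 0.2433, 0.0053]
t 11.7 tcp [0.4789 0.2433 0.0053] yaw_y 94.9 F [-0.  -0.2 -0. ] go cm [ 0.07 -0.03  0.05] turn -0.001
```

```bash
python3 -m crank '[{"x":0.05,"y":-0.02,"z":0.05,"turn":0},{"x":0,"y":0,"z":0,"turn":0},{"x":0,"y":0,"z":0,"turn":0},{"x":0,"y":0,"z":0,"turn":0},{"x":0,"y":0,"z":0,"turn":0}]' 30
python3 -m crank '[{"x":0,"y":0,"z":-0.5,"turn":0},{"x":0,"y":0,"z":-2,"turn":0},{"x":0,"y":0,"z":-3.5,"turn":0},{"x":0,"y":0,"z":-4,"turn":0},{"x":0,"y":0,"z":-4,"turn":0}]' 30 >/dev/null
python3 -m crank '[{"x":-1.8,"y":-4,"z":-4,"turn":0},{"x":-1.8,"y":-4,"z":-3,"turn":0},{"x":-1.8,"y":-4,"z":0,"turn":0},{"x":-1.8,"y":-4,"z":0,"turn":0},{"x":-1.8,"y":-3,"z":0,"turn":0}]'>/dev/null
python3 -m crank '[{"x":0,"y":0,"z":0,"turn":0},{"x":0,"y":0,"z":0,"turn":0},{"x":0,"y":0,"z":0,"turn":0}]'
python3 - <<'E'
from h import *
held(.0112); pan(); togo(.598,.0275,.215,95); spindle('wrist',.137,.16,(.598,.0275))
E
```

```text
time: 12.2
tool_pos: [0.4778, 0.2427, 0.0046]
tool_rot: [0.0, -0.043, 0.999, -0.0]
contact_force: [-2.5, -1.4, 6.1]
gripper_width: 0.554
grasp_force: 60.5
time: 13.5
tool_pos: [0.5778, 0.0702, 0.2046]
tool_rot: [-0.001, -0.044, 0.999, 0.0]
contact_force: [-0.8, -0.8, -2.0]
gripper_width: 0.554
grasp_force: 62.4
outer 34 c-tcp mm [-12.12  26.34] R mm 2.69 z 0.011194501832388126
outer 266 c-tcp mm [1.04 0.1 ] R mm 24.46 z 0.011194501832388126
hole 102 c-tcp mm [0.54 0.48] R mm 9.67 z 0.011194501832388126
t 13.55 pan z 0.11394048965162204 3333 pan 0.026059510348377973 ring top [0.12943053 0.12993289 0.1304518 ]
t 13.6 tcp [0.5779 0.0705 0.205 ] yaw_y 95.0 F [-0.1 -0.  -2.3] go cm [-1.62 -4.46 -1.  ] turn 0.001
wrist 219 axis [0.598  0.0275] rms 0.00025561805502469665 tip [0.59526547 0.02657168 0.16959178] 0.16987489808781878
```

```bash
python3 -m crank '[{"x":-0.5,"y":-1.5,"z":0,"turn":0},{"x":-0.5,"y":-1.5,"z":0,"turn":0},{"x":-0.55,"y":-1.48,"z":0,"turn":0},{"x":0,"y":0,"z":0,"turn":0},{"x":0,"y":0,"z":0,"turn":0}]' >/dev/null
python3 -m crank '[{"x":0,"y":0,"z":0.7,"turn":0},{"x":0,"y":0,"z":0.7,"turn":0},{"x":0,"y":0,"z":0.7,"turn":0},{"x":0,"y":0,"z":0,"turn":0},{"x":0,"y":0,"z":0,"turn":0}]'| egrep 'pos|force'
python3 -m crank '[{"x":0,"y":0,"z":0,"turn":0}]'| egrep 'pos|force'
python3 -c "
from h import *
togo(.5972,.0272,.1348,95)"
```

```text
tool_pos: [0.5976, 0.0263, 0.1836]
contact_force: [-0.6, -0.6, -1.9]
grasp_force: 62.4
tool_pos: [0.5981, 0.0262, 0.1845]
contact_force: [-0.1, -0.0, -2.6]
grasp_force: 62.4
t 14.7 tcp [0.5981 0.0262 0.1845] yaw_y 95.0 F [-0.1 -0.  -2.6] go cm [0.08 0.11 4.97] turn -0.001
```

```bash
python3 -m crank '[{"x":0.07,"y":0.1,"z":0.2,"turn":0},{"x":0,"y":0,"z":0.3,"turn":0},{"x":0,"y":0,"z":0.3,"turn":0},{"x":0,"y":0,"z":0,"turn":0},{"x":0,"y":0,"z":0,"turn":0}]'| egrep 'pos|force'
python3 -m crank '[{"x":0,"y":0,"z":0.3,"turn":0},{"x":0,"y":0,"z":0.3,"turn":0},{"x":0,"y":0,"z":0.3,"turn":0},{"x":0,"y":0,"z":0.3,"turn":0},{"x":0,"y":0,"z":0.3,"turn":0}]'| egrep 'pos|force'
python3 -m crank '[{"x":0,"y":0,"z":0,"turn":0},{"x":0,"y":0,"z":0,"turn":0}]'| egrep 'pos|force'
python3 -c "
from h import *
togo(.5972,.0272,.1348,95)"
```

```text
tool_pos: [0.597, 0.027, 0.176]
contact_force: [-0.2, -0.4, -2.4]
grasp_force: 62.4
tool_pos: [0.5971, 0.0271, 0.1609]
contact_force: [-0.2, -0.9, -2.3]
grasp_force: 62.4
tool_pos: [0.5971, 0.027, 0.1612]
contact_force: [-0.1, 0.1, -1.7]
grasp_force: 62.4
t 15.9 tcp [0.5971 0.027  0.1612] yaw_y 94.9 F [-0.1  0.1 -1.7] go cm [-0.01  0.02  2.64] turn -0.001
```

```bash
python3 -m crank '[{"x":0,"y":0.02,"z":0.4,"turn":0},{"x":0,"y":0,"z":0.4,"turn":0},{"x":0,"y":0,"z":0.4,"turn":0},{"x":0,"y":0,"z":0.4,"turn":0},{"x":0,"y":0,"z":0.4,"turn":0}]'| egrep 'pos|force'
python3 -m crank '[{"x":0,"y":0,"z":0.3,"turn":0},{"x":0,"y":0,"z":0.2,"turn":0},{"x":0,"y":0,"z":0.2,"turn":0},{"x":0,"y":0,"z":0.2,"turn":0},{"x":0,"y":0,"z":0.2,"turn":0}]'| egrep 'pos|force'
python3 -m crank '[{"x":0,"y":0,"z":0.2,"turn":0},{"x":0,"y":0,"z":0.2,"turn":0},{"x":0,"y":0,"z":0.1,"turn":0},{"x":0,"y":0,"z":0,"turn":0},{"x":0,"y":0,"z":0,"turn":0}]'| egrep 'pos|force'
python3 -m crank '[{"x":0,"y":0,"z":0,"turn":0}]'| egrep 'pos|force'
```

```text
tool_pos: [0.597, 0.0272, 0.1407]
contact_force: [0.0, -0.9, -1.4]
grasp_force: 62.4
tool_pos: [0.5972, 0.0272, 0.1304]
contact_force: [-0.5, -0.6, -0.1]
grasp_force: 62.5
tool_pos: [0.5972, 0.0272, 0.1254]
contact_force: [-0.5, -0.4, -1.0]
grasp_force: 62.6
tool_pos: [0.5972, 0.0272, 0.1254]
contact_force: [0.1, 0.1, -0.3]
grasp_force: 62.6
```

Most of the weight is on the pan, so I release, rise and read the pan.

```bash
python3 -m crank '[{"x":0,"y":0,"z":0,"turn":0},{"x":0,"y":0,"z":0,"turn":0},{"x":0,"y":0,"z":0,"turn":0},{"x":0,"y":0,"z":0,"turn":0}]' 80 | egrep 'pos|force'
python3 -m crank '[{"x":0,"y":0,"z":-1,"turn":0},{"x":0,"y":0,"z":-2,"turn":0},{"x":0,"y":0,"z":-3,"turn":0},{"x":0,"y":0,"z":-3,"turn":0},{"x":0,"y":0,"z":0,"turn":0}]' >/dev/null
python3 -m crank '[{"x":0,"y":0,"z":0,"turn":0},{"x":0,"y":0,"z":0,"turn":0},{"x":0,"y":0,"z":0,"turn":0}]' |grep pos
python3 - <<'E'
from h import *
pan(); togo(.6115,-.2245,.215,95)
im,d,K,T=load('wrist'); P=cloud(d,K,T)
print('bench check',np.median(P[...,2][(P[...,2]>-.01)&(P[...,2]<.008)]))
m=(im[...,0].astype(int)-im[...,2]>90)&(P[...,2]>.085)&(P[...,2]<.11)&(P[...,0]>.64); print('brass',m.sum(),P[m].mean(0) if m.any() else '')
E
```

```text
tool_pos: [0.5973, 0.0272, 0.1255]
contact_force: [-0.5, 0.1, -0.2]
grasp_force: 0.0
tool_pos: [0.5962, 0.0273, 0.2134]
t 18.7 pan z 0.10106023375416029 4243 pan 0.038939766245839724 ring top [0.13250007 0.13303942 0.13357237]
t 18.75 tcp [0.5963 0.0273 0.2135] yaw_y 94.9 F [ 0.3  0.3 -0.4] go cm [  0.66 -25.22  -0.16] turn -0.001
bench check -0.00013907627816400552
brass 76 [0.6606623  0.04065572 0.09981052]
```

The pan reads 0.0389, so its rim is about 1 mm from the middle of the brass mark. In the same image the bench and the brass bar check out to 0.3 mm, so this is inside the "at the mark" band. No third ring is needed, and the gripper is clear at 0.21 m.

```bash
python3 -c "
from plant import manip; print(manip.job_done())"
```

```text
the job is handed in; nothing more can be done
None
```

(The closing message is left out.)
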